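# Proof-pull a glued strap on the bench pull tester

### The arm

A 6-joint arm with a two-finger parallel gripper is mounted at the origin on a cart in front of the work surface, level with it; the furniture and walls round the work are solid. World frame = base frame: x ahead of the robot, y to its left, z up, the work surface at z = 0. Lengths are in m, angles in degrees, forces in N, time in s.
With the tool pointing down it reaches from about 0.375 to 0.9 m from the base axis. Payload 3.1 kg.
Tool frame: the origin (TCP) lies on the centre line of the jaws, within the pads' length; the fingertips stand 19 mm ahead of it and the grasp point (between the pads) is the TCP; z points along the fingers, y is the direction in which the jaws open and shut (so a half turn about z gives the same grasp; the last joint's range is limited). The gripper opens to 87 mm and grips with 3 to 60 N. Pads are 19 mm wide; open, the fingers measure 117 mm over their backs; the gripper's body (75 mm by 190 mm) begins 51 mm behind the grasp point.
Start: joints at [58.241, 30.224, 82.088, -0, 67.689, -10.227], TCP at [0.229, 0.581, 0.242] pointing down, gripper open.
Joint ranges: [-176.69, 176.69], [-43.24, 126.21], [12.49, 139.97], [-82, 262], [0, 151.66], [-163.58, 163.58]. Speed limits (degrees/s): [159.86, 159.86, 180, 180, 180, 180].

### API

Orientations are given as a 3x3 rotation matrix whose columns are the frame's x, y, z axes.
In Python, from rig import bot gives the robot as it stands.
- The arm moves only by the tool carry_out, never from a script. Its argument "targets" is a list of rows, each a list of 6 numbers: the shift along the tool's x, y, z each as a share of 200 mm, from -1 to 1, then the turn, a rotation vector about the tool's x, y, z each as a share of pi/2 rad, from -1 to 1. In form: [[dx, dy, dz, ax, ay, az], ...]. A call has 1 to 20 rows; each row is the pose to reach, as a shift and turn from the pose measured when the call began, along the tool's axes at that moment; what a row does not reach only later rows make up. A row lasts 1/8 s, in which the tool goes at most 62.5 mm and 10.7 degrees, less where a joint would pass 70% of its speed; a pose out of reach is approached as far as the arm can. A call with a number of a shift or a turn outside -1 to 1 is refused whole. A call with a gripper value outside its range is refused whole. "jaw" is the gripper's target within -1 to 1 (fully open at 1, half-way at 0, shut at -1), set as the call begins (left out, the last holds). The fingers move at their own pace and stop on an object; the grip force is fixed at half the most. Time passes only in rows, so rows that repeat a pose let the fingers close. It gives the time, the measured TCP pose, the force and the opening at its end, in the units of the state.
- bot.read_state(): the state, without advancing time (a new reading comes with each control period).
- bot.capture(name): name is "scene" or "top"; returns the picture (480x640x3 uint8, blue, green, red); there is no depth.
- bot.camera_info(name): a dict with "camera_matrix" (3x3 intrinsics, pixels), "k1" (the pictures are not rectified: a ray, as slopes to the right and down, at radius r is drawn at 1 + k1 r^2 times it, then the intrinsics apply), "view" (4x4, takes a point from world to camera coordinates). Camera axes: x right, y down, z forward; pixel columns grow to the right and rows downward; lengths in m; the calibration is good to about 2 mm. A picture is of the moment at which its call begins. camera_info takes no time and is no camera call.
- bot.hand_in(): hands the job in, once; it reports no verdict.
The state is a dict: "time_s": time; "joint_positions": joint angles; "qvel": joint speeds; "tau": joint torques, N m; "position": TCP position; "tcp_rot": TCP orientation; "force": force on the tool from outside, world axes, zero at the start; "moment": the same for the moment, N m; "opening": opening from 0.0 (shut) to 1.0 (fully open).
Only numpy, scipy, OpenCV 4.12 (cv2) and the standard library are available. Lean on these libraries where they do the work, as an engineer would, in place of code of your own. Each camera call takes 0.05 s, during which the arm holds its last target.

### The job

Give the glued strap in the bench tester its proof pull: reach under the front edge of the grey hood into the slide's window, feel for the hidden safety catch, push it gently aside, and draw the sprung slide towards the front until it has carried the red drag pointer into the green band. Hold it there for about a second, ease the slide all the way home without letting it snap back, and leave the pointer standing in the green band; move the pointer only by the pull, never force the tester, and leave the tub, jar, glue dispenser and tape roll where they stand.

Things in the scene. Friction and masses are not known exactly. Their poses are not given: they have to be found in the camera images.
- tester: Fixed bench pull tester, 235 long (x) x 188 wide (y) x 92 mm high: dark base, grey hood on two cheeks, flat sprung slide that draws out at the front. Origin on the bench below the inner front edge of the slide's window (slide home); x to the back, y left, z up. More than 60 N on it counts as forced: grip and press lightly. At its back a clamp holds the glued strap.
- hood_edge (a point): Middle of the hood's front edge, on its underside (tester x = 10, z = 87 mm); the hood is 5 mm thick, covers y = -94 to 94 and x = 10 to 175 mm. It overhangs the window, so fingers must go in tilted, points forward (+x) and down, hand leaning back to the robot 25 to 40 degrees. Axes as the tester's.
- window_front (a point): Middle of the inner edge of the slide's yellow front rail (20 mm wide, to its -x), on the plate's top, z = 45 mm; moves with the slide; axes as the tester's. The plate is 8 mm thick, space below it down to z = 8. The window (finger opening) reaches from here 46 mm to +x and 72 mm to each side. Closed fingers about 10 mm deep in it pull the slide by this edge, to -x.
- search_mid (a point): Fixed point in the middle of the catch's range, at plate top height (tester x = 26, y = 0, z = 45 mm). The hidden catch hangs into the window: a stem at the back with a round white foot bar, 8 mm thick, along x from 9 to 44 mm at z = 41 mm; its place is anywhere from y = -20 to 20 mm. The window's ends beyond 27 mm from the middle are clear to enter; from there sweep along y to find it.
- catch_line (a point): Middle of the foot bar's line when it hangs (tester x = 26, y = 0, z = 41 mm); its hinge is 32 mm higher. Pushed sideways, either way, the foot swings out and up on a spring: about 2 N at 10 mm, 4 N at 15, 8 N at 21, 11 N at 24; hard stop at 28 mm. Hanging, it stops the slide after 2 mm. Keep it 22 to 27 mm aside until the slide is 4 mm out; then it rides on the plate, and drops back at home.
- pull (a joint): How far the slide is out, m: 0 home, 0.105 the end stop. Its spring pulls it home with 4 N at 0, rising by 0.9 N per 10 mm; let go, it snaps back. Faster than 0.3 m/s homeward, while over 10 mm out, counts as snapping.
- pointer (a point): Tip of the red drag pointer on the scale on top of the hood. The outcoming slide pushes it along -x, millimetre for millimetre, and leaves it standing when it goes home. It starts 0 to 8 mm ahead of the slide, which first comes out that far alone. Tester x of the tip = 155 mm less the greatest pull so far.
- drag: The red drag pointer, a 10 x 16 x 6 mm block with a thin tip to -y, riding on top of the hood; origin on the bench level below it. Only the slide may move it: do not touch it.
- band: Green band clip on the scale, 10 mm wide (x) and 26 mm long, fixed beside the pointer's path; origin is its middle, axes as the tester's; it stands 45 to 85 mm in front of the pointer's zero. The pointer is in the band when its tip is within 5 mm of the band's middle along x.
- tub: Clear tub with teal wax, 90 mm across, 66 mm high, standing loose beside the tester; origin under its middle. Bystander.
- jar: Screw jar with white lid, 71 mm across, 112 mm high, standing loose beside the tester; origin under its middle. Bystander.
- glue: Glue dispenser with a white cube and a blue cone, 81 x 149 x 132 mm, standing loose beside the tester; origin under its middle. Bystander.
- tape: Cream tape roll, 87 mm across, 19 mm high, lying loose beside the tester; origin under its middle. Bystander.

How it is judged (in metres and radians):
On the way, in this order (a step that is already met when the one before it is completed fails the run):
1. the catch is passed: the slide is more than 15 mm out (value of joint pull above 0.015 m), for 0.1 s.
2. the slide holds the pointer in the green band (within 5 mm of its middle), slide out more than 38 mm (x of pointer in the frame of band between -0.005 and 0.005 m and value of joint pull above 0.038 m), for 0.8 s.
At the end, for the whole second after the job is handed in: The slide is home (less than 3 mm out), and the drag pointer's tip stands in the green band (within 5 mm of its middle along the scale) (value of joint pull below 0.003 m and x of pointer in the frame of band between -0.005 and 0.005 m); the robot touches nothing.
It fails at once if the slide snaps back (homeward faster than 0.3 m/s while over 10 mm out) (velocity of joint pull below -0.3 m/s and value of joint pull above 0.01 m).
It fails at once if the tester is forced (more than 60 N between the robot and it) (contact force between the arm and tester above 60 N).
It fails at once if the fingers force the tester (more than 60 N) (contact force between the fingers and tester above 60 N).
It fails at once if a bystander is moved by more than 20 mm (distance of any of tub, jar, glue, tape from where it was at the start of the episode above 0.02 m).
It fails at once if the robot touches the drag pointer (contact force between any of the arm, the fingers and drag above 0.5 N).
It also fails if it takes over 48 s, if anything falls off the work surface, if the arm or the gripper's body presses on something with over 40 N, if the wrist force passes 120 N, or if a joint passes its speed limit or range.

## Working session

There is one attempt and no reset: what is moved stays moved. The work goes in short steps, Python scripts to look and compute and a tool call to move; the robot and the scene stay as the last step left them, time stands still between calls to the robot, and variables do not carry over. Pictures are saved under pics/ and viewed, and the job is handed in when it is done.

Besides the shell and the picture viewer there is one more tool, called after "Request:" as name([rows], argument=value, ...), one row to a line, values as JSON. carry_out: Moves the arm, as the interface text tells. Shift numbers are shares of 200 mm and turn numbers shares of pi/2 rad, none past 1 either way. Its arguments: {"type":"object","properties":{"targets":{"type":"array"},"jaw":{"type":"number"}},"required":["targets"]}

```bash
ls; mkdir -p pics; python3 - <<'E'
from rig import bot
import cv2
for n in("scene","top"):
    im=bot.capture(n);cv2.imwrite(f"pics/{n}0.png",im)
    c=bot.camera_info(n);print(n,c)
print(bot.read_state())
E
```

```text
pics
scene {'camera_matrix': array([[508.9077955 ,   0.        , 322.64520913],
       [  0.        , 508.9077955 , 235.5289315 ],
       [  0.        ,   0.        ,   1.        ]]), 'k1': -0.13575938963798606, 'view': array([[ 0.7234606 , -0.69016429, -0.0166736 , -0.46791434],
       [-0.5162963 , -0.52485544, -0.67673104,  0.42953019],
       [ 0.45830437,  0.49819676, -0.7360415 ,  0.73759421],
       [ 0.        ,  0.        ,  0.        ,  1.        ]])}
top {'camera_matrix': array([[498.98584668,   0.        , 323.75974161],
       [  0.        , 498.98584668, 233.74296377],
       [  0.        ,   0.        ,   1.        ]]), 'k1': 0.007476848534606053, 'view': array([[ 0.02464168, -0.99879658,  0.04240499, -0.0154989 ],
       [-0.99721122, -0.02754735, -0.06936088,  0.69836283],
       [ 0.07044555, -0.04057756, -0.99668996,  0.90920604],
       [ 0.        ,  0.        ,  0.        ,  1.        ]])}
{'time_s': 0.1, 'joint_positions': array([ 5.82409432e+01,  3.02761865e+01,  8.21492702e+01, -8.46208400e-05,
        6.76885897e+01, -1.02275887e+01]), 'qvel': array([-0.00635528, -0.06617472, -0.36603469, -0.07325105,  0.11156104,
       -0.03504039]), 'tau': array([-5.21892543e-04, -4.40985382e+01, -1.77151698e+01,  6.33765967e-02,
        5.34218398e-02, -7.93031654e-05]), 'position': array([0.22902591, 0.58085726, 0.24064088]), 'tcp_rot': array([[-9.30216159e-01,  3.67010630e-01, -1.04652654e-03],
       [ 3.67011953e-01,  9.30214685e-01, -1.69316667e-03],
       [ 3.52084191e-04, -1.95909875e-03, -9.99998019e-01]]), 'force': array([-0.08862161, -0.87852221, -0.70798605]), 'moment': array([-0.02776632, -0.01534081,  0.03147804]), 'opening': 0.9975204960670827}
```

View pics/scene0.png

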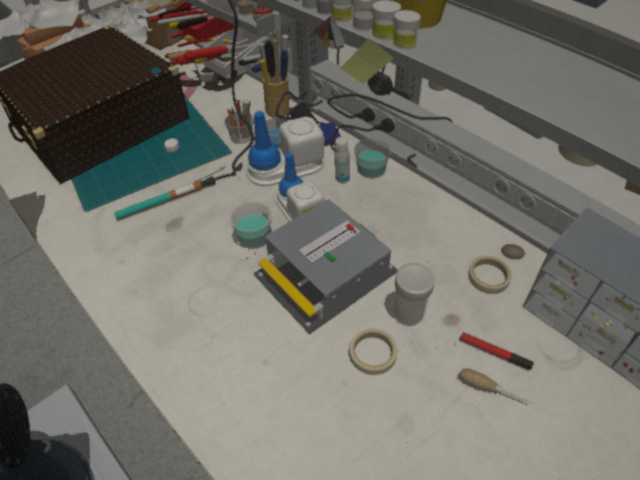

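View pics/top0.png

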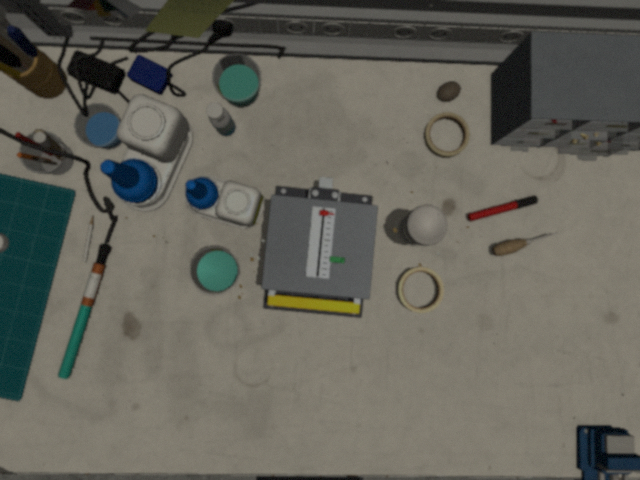

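```bash
cat > h.py <<'E'
import numpy as np,cv2
from rig import bot
def ray(n,uv):
    c=bot.camera_info(n);K=c["camera_matrix"];V=c["view"]
    d=cv2.undistortPoints(np.array(uv,float).reshape(-1,1,2),K,np.array([c["k1"],0,0,0]),) .reshape(-1,2)
    R=V[:3,:3];o=-R.T@V[:3,3]
    return o,np.c_[d,np.ones(len(d))]@R
def onz(n,uv,z):
    o,d=ray(n,uv); return o+d*((z-o[2])/d[:,2])[:,None]
def proj(n,p):
    c=bot.camera_info(n);V=c["view"]
    return cv2.projectPoints(np.array(p,float).reshape(-1,3),cv2.Rodrigues(V[:3,:3])[0],V[:3,3],c["camera_matrix"],np.array([c["k1"],0,0,0,0]))[0].reshape(-1,2)
def blobs(im,lo,hi,roi,mn=8):
    h=cv2.cvtColor(im,cv2.COLOR_BGR2HSV);m=cv2.inRange(h,np.array(lo),np.array(hi))
    k=np.zeros_like(m);x0,y0,x1,y1=roi;k[y0:y1,x0:x1]=m[y0:y1,x0:x1]
    return [c for c in cv2.findContours(k,cv2.RETR_EXTERNAL,cv2.CHAIN_APPROX_NONE)[0] if len(c)>=mn]
E
python3 - <<'E'
from h import *
print(proj("top",[[.229,.581,.242],[0,0,0]]))
rois={"top":(240,170,400,330),"scene":(240,200,400,330)}
for n,roi in rois.items():
    im=cv2.imread(f"pics/{n}0.png")
    for nm,lo,hi,z in(("yel",(18,120,80),(35,255,255),.045),("green",(45,100,50),(80,255,255),.093),("redL",(0,120,80),(8,255,255),.098),("redH",(170,120,80),(180,255,255),.098)):
        for c in blobs(im,lo,hi,roi):
            r=cv2.minAreaRect(c);b=cv2.boxPoints(r)
            print(n,nm,np.round(r[0],1),np.round(onz(n,[r[0]],z)[0],4),len(c));print(np.round(onz(n,b,z),4).tolist())
    x0,y0,x1,y1=roi
    cv2.imwrite(f"pics/{n}z.png",cv2.resize(im[y0:y1,x0:x1],None,fx=4.5 if n=="scene" else 3.7,fy=4.5 if n=="scene" else 3.7,interpolation=cv2.INTER_CUBIC))
E
```

```text
[[-118.24831379  566.99453168]
 [ 315.21617476  618.7064314 ]]
top yel [313.5 303.8] [0.5695 0.0191 0.045 ] 198
[[0.5649, 0.1035, 0.045], [0.5861, 0.1022, 0.045], [0.5741, -0.0661, 0.045], [0.5529, -0.0645, 0.045]]
top green [337.  259.3] [ 0.6501 -0.0184  0.093 ] 30
[[0.6471, -0.0074, 0.093], [0.6549, -0.0081, 0.093], [0.6531, -0.0294, 0.093], [0.6453, -0.0287, 0.093]]
top redL [324.  212.5] [0.7302 0.0062 0.098 ] 19
[[0.7343, 0.0133, 0.098], [0.7347, -0.0006, 0.098], [0.726, -0.0008, 0.098], [0.7256, 0.013, 0.098]]
scene yel [287.5 286.5] [0.5689 0.0148 0.045 ] 125
[[0.562, 0.1012, 0.045], [0.5868, 0.1063, 0.045], [0.5751, -0.0652, 0.045], [0.5526, -0.0678, 0.045]]
scene yel [304. 211.] [0.7296 0.1447 0.045 ] 8
[[0.7249, 0.1467, 0.045], [0.7353, 0.1452, 0.045], [0.7343, 0.1427, 0.045], [0.7239, 0.1443, 0.045]]
scene green [329.3 256.3] [ 0.6506 -0.0163  0.093 ] 22
[[0.6452, -0.0066, 0.093], [0.6543, -0.0034, 0.093], [0.656, -0.026, 0.093], [0.647, -0.029, 0.093]]
scene redL [351.  227.5] [0.7301 0.004  0.098 ] 18
[[0.7276, 0.014, 0.098], [0.7361, 0.0154, 0.098], [0.7325, -0.006, 0.098], [0.7241, -0.0072, 0.098]]
```

View pics/scenez.png

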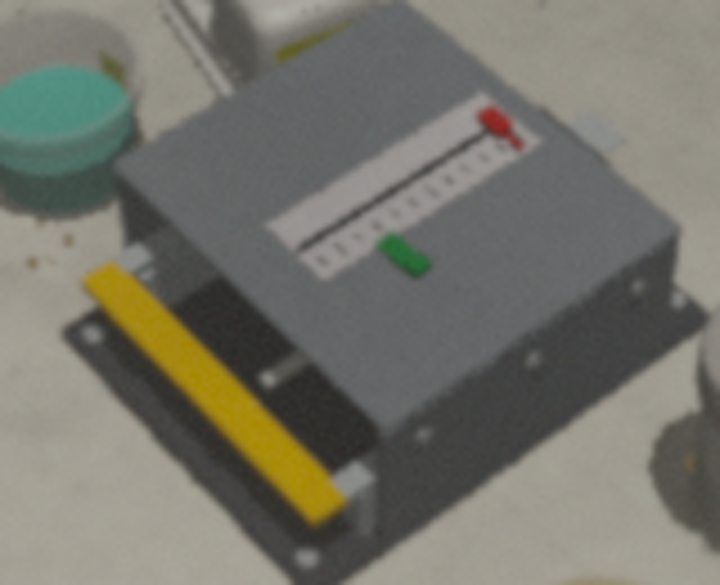

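View pics/topz.png

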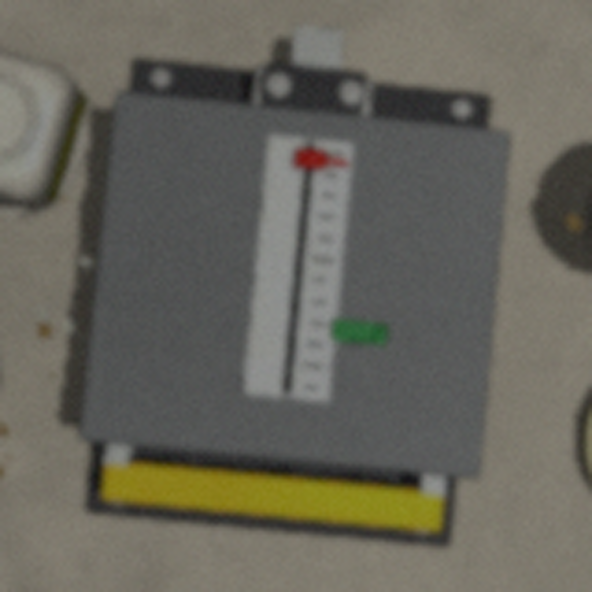

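```bash
python3 - <<'E'
from h import *
from scipy.optimize import least_squares
off={"top":(240,170,3.7),"scene":(240,200,4.5)}
P={"top":[((82,437),(10,94,92)),((478,475),(10,-94,92)),((508,132),(175,-94,92)),((118,95),(175,94,92))],
"scene":[((118,165),(10,94,92)),((382,430),(10,-94,92)),((680,228),(175,-94,92)),((397,2),(175,94,92))]}
W=[];M=[];N=[]
for n in P:
    x0,y0,s=off[n]
    for (u,v),m in P[n]:
        # cv2 resize centre convention
        uv=((u+.5)/s-.5+x0,(v+.5)/s-.5+y0)
        w=onz(n,[uv],m[2]/1000)[0];W.append(w[:2]);M.append(np.array(m[:2])/1000);N.append(n)
W=np.array(W);M=np.array(M);N=np.array(N)
def fit(W,M):
    f=lambda q:((M@np.array([[np.cos(q[2]),np.sin(q[2])],[-np.sin(q[2]),np.cos(q[2])]])+q[:2])-W).ravel()
    r=least_squares(f,[.58,.02,-.07]);return r.x,np.round(r.fun.reshape(-1,2)*1000,1).tolist()
for s in("top","scene"):
    q,r=fit(W[N==s],M[N==s]);print(s,q,np.degrees(q[2]),r)
q,r=fit(W,M);print("both",q,np.degrees(q[2]))
x,y,a=q;R=np.array([[np.cos(a),-np.sin(a)],[np.sin(a),np.cos(a)]])
T=lambda p:np.round((R.T@(np.array(p)[:2]-[x,y]))*1000,1)
print("rail",T([.5695,.0191]),T([.5689,.0148]),"expect -10,0")
print("band",T([.6501,-.0184]),T([.6506,-.0163]),"red",T([.7302,.0062]),T([.7301,.004]))
u=((268+.5)/4.5-.5+240,(378+.5)/4.5-.5+200)
print("foot end",T(onz("scene",[u],.041)[0]), T(onz("scene",[u],.045)[0]))
# bystanders
for nm,n,u,z in(("tub","top",(217,270),.05),("jar","top",(427,225),.112),("tape","top",(419,289),.015),("gluecube","top",(238,204),.06),("cone","top",(201,190),.1)):
    w=onz(n,[u],z)[0];print(nm,np.round(w,3),T(w))
E
```

```text
top [ 0.57952006  0.01790462 -0.06955898] -3.9854360862812586 [[-2.1, 1.5], [-1.7, -1.5], [1.3, -1.6], [2.5, 1.6]]
scene [ 0.57836844  0.01787047 -0.07386603] -4.232211552588201 [[-2.9, 2.3], [-1.0, -2.2], [0.6, -1.8], [3.3, 1.6]]
both [ 0.57894402  0.01788728 -0.07170948] -4.108650688036066
rail [-9.5  0.5] [-9.8 -3.8] expect -10,0
band [ 73.6 -31.1] [ 73.9 -29. ] red [151.7  -0.8] [151.8  -3. ]
foot end [ 13.3 -10.2] [ 11.5 -12.8]
tub [0.626 0.194 0.05 ] [ 34.6 178.9]
jar [ 0.712 -0.17   0.112] [ 146.4 -178. ]
tape [ 0.599 -0.18   0.015] [  34.7 -196.3]
gluecube [0.745 0.159 0.06 ] [155.7 153.1]
cone [0.762 0.218 0.1  ] [168.7 212.6]
```

```bash
cat >> h.py <<'E'
from scipy.spatial.transform import Rotation as Ro
A=np.radians(-4.1);O=np.array([.5790,.0179,0])
RT=Ro.from_euler('z',A).as_matrix()
def tw(p): return RT@(np.array(p,float)/1000)+O
def wt(p): return RT.T@(np.array(p)-O)*1000
def Rtool(th):
    s,c=np.sin(np.radians(th)),np.cos(np.radians(th))
    return RT@np.array([[-c,0,s],[0,1,0],[-s,0,-c]])
def row(p,R=None,s=None):
    s=s or bot.read_state();R0=s["tcp_rot"]
    d=R0.T@(np.array(p)-s["position"])/.2
    a=Ro.from_matrix(R0.T@(R if R is not None else R0)).as_rotvec()/(np.pi/2)
    return np.round(np.r_[d,a],4).tolist()
def show():
    s=bot.read_state();print("t",round(s["time_s"],2),"tester",np.round(wt(s["position"]),1),"F",np.round(RT.T@s["force"],1),"op",round(s["opening"],3),"tilt",np.round(np.degrees(np.arccos(-s["tcp_rot"][2,2])),1))
    return s
E
python3 - <<'E'
from h import *
show()
ins=np.array([9.9,-46,52.1]);z=np.array([.574,0,-.819])
pre=ins-110*z
print(pre,tw(pre),tw(ins))
for p in([.37,.44,.25],[.45,.25,.22],tw(pre)): print(row(p,Rtool(35)),np.linalg.norm(p[:2]))
E
```

```text
t 0.1 tester [-389.3  536.5  240.6] F [-0.  -0.9 -0.7] op 0.998 tilt 0.1
[-53.24 -46.   142.19] [ 0.52260737 -0.02417575  0.14219   ] [ 0.58558578 -0.0286901   0.0521    ]
[-0.9141, -0.3965, -0.0463, -0.0603, -0.3863, -0.1872] 0.5748912940721924
[-1.6349, -1.1331, 0.1048, -0.0603, -0.3863, -0.1872] 0.51478150704935
[-2.4759, -2.2744, 0.4958, -0.0603, -0.3863, -0.1872] 0.5231662550823384
```

Request:
carry_out([
  [-0.9,-0.4,-0.05,-0.06,-0.386,-0.187],
  [-0.9,-0.4,-0.05,-0.06,-0.386,-0.187],
  [-0.9,-0.4,-0.05,-0.06,-0.386,-0.187],
  [-0.9,-0.4,-0.05,-0.06,-0.386,-0.187],
  [-0.9,-0.4,-0.05,-0.06,-0.386,-0.187],
], jaw=-1)

```text
time_s: 0.72
position: [0.3658, 0.4388, 0.2494]
tcp_rot: [[-0.819, 0.072, 0.569], [0.057, 0.997, -0.044], [-0.571, -0.004, -0.821]]
force: [-0.3, 0.4, 0.3]
opening: 0.518
```

```bash
python3 - <<'E'
from h import *
show()
ins=np.array([9.9,-46,52.1]);z=np.array([.574,0,-.819])
pre=ins-110*z
for p in([.46,.25,.22],[.48,.25,.2],tw(pre)): print(row(p,Rtool(35)),np.linalg.norm(p[:2]))
E
```

```text
t 0.72 tester [-242.8  404.6  249.4] F [-0.4  0.3  0.3] op 0.518 tilt 34.8
[-0.3563, -0.9071, 0.4304, -0.0022, -0.0023, 0.0009] 0.523545604508337
[-0.3812, -0.8995, 0.5694, -0.0022, -0.0023, 0.0009] 0.5412023651093923
[-0.4693, -2.2503, 0.9886, -0.0022, -0.0023, 0.0009] 0.5231662550823384
```

Request:
carry_out([
  [-0.36,-0.9,0.43,-0.002,-0.002,0],
  [-0.36,-0.9,0.43,-0.002,-0.002,0],
  [-0.36,-0.9,0.43,-0.002,-0.002,0],
  [-0.36,-0.9,0.43,-0.002,-0.002,0],
])

```text
time_s: 1.23
position: [0.4625, 0.2491, 0.2205]
tcp_rot: [[-0.817, 0.075, 0.572], [0.061, 0.997, -0.044], [-0.573, -0.001, -0.819]]
force: [0.3, -0.2, 0.0]
opening: 0.066
```

```bash
python3 - <<'E'
from h import *
show()
ins=np.array([9.9,-46,52.1]);z=np.array([.574,0,-.819])
for k in(160,110): print(row(tw(ins-k*z),Rtool(35)))
E
```

```text
t 1.23 tester [-132.7  222.3  220.5] F [ 0.3 -0.1  0. ] op 0.066 tilt 35.0
[-0.1043, -1.3403, 0.3023, -0.0017, -0.0003, -0.0016]
[-0.1045, -1.3396, 0.5523, -0.0017, -0.0003, -0.0016]
```

Request:
carry_out([
  [-0.1,-0.3,0.2,0,0,0],
  [-0.1,-0.6,0.3,0,0,0],
  [-0.1,-0.9,0.3,0,0,0],
  [-0.1,-1,0.3,0,0,0],
  [-0.1,-1,0.3,0,0,0],
])

```text
time_s: 1.85
position: [0.5062, 0.0528, 0.1967]
tcp_rot: [[-0.826, 0.092, 0.555], [0.066, 0.996, -0.066], [-0.559, -0.018, -0.829]]
force: [0.2, 0.4, 0.6]
opening: 0.007
```

```bash
python3 - <<'E'
from h import *
show()
ins=np.array([9.9,-46,52.1]);z=np.array([.574,0,-.819])
for k in(160,80): print(row(tw(ins-k*z),Rtool(35)))
E
```

```text
t 1.85 tester [-75.1  29.6 196.7] F [0.2 0.4 0.6] op 0.007 tilt 34.0
[0.0638, -0.3774, 0.047, -0.0165, -0.0112, -0.0043]
[0.0566, -0.367, 0.4468, -0.0165, -0.0112, -0.0043]
```

Request:
carry_out([
  [0.06,-0.2,0.15,-0.0165,-0.011,-0.004],
  [0.06,-0.37,0.2,-0.0165,-0.011,-0.004],
  [0.06,-0.37,0.3,-0.0165,-0.011,-0.004],
  [0.06,-0.37,0.3,-0.0165,-0.011,-0.004],
])

```text
time_s: 2.35
position: [0.5429, 0.0038, 0.1667]
tcp_rot: [[-0.843, 0.109, 0.527], [0.062, 0.992, -0.107], [-0.534, -0.058, -0.843]]
force: [-0.5, 0.4, -1.2]
opening: 0.01
```

```bash
python3 - <<'E'
from h import *
s=show();print(s["tcp_rot"].round(3).tolist())
ins=np.array([9.9,-46,52.1]);z=np.array([.574,0,-.819])
for k in(110,40,0): print(row(tw(ins-k*z),Rtool(35)))
for n in("scene","top"):
    im=bot.capture(n)
    ii=np.round(proj(n,[s["position"],s["position"]+.019*s["tcp_rot"][:,2]]),1);print(n,ii)
    for p in ii: cv2.circle(im,tuple(int(v) for v in p),2,(255,0,255),1)
    x0,y0,x1,y1=(200,160,400,330)
    cv2.imwrite(f"pics/{n}1.png",cv2.resize(im[y0:y1,x0:x1],None,fx=3.5,fy=3.5,interpolation=cv2.INTER_CUBIC))
E
```

```text
t 2.35 tester [-35.  -16.6 166.7] F [-0.6  0.4 -1.2] op 0.01 tilt 32.5
[[-0.843, 0.109, 0.527], [0.062, 0.992, -0.107], [-0.534, -0.058, -0.843]]
[0.1424, -0.143, 0.0647, -0.0439, -0.0302, 0.0004]
[0.1257, -0.1189, 0.4135, -0.0439, -0.0302, 0.0004]
[0.1161, -0.1051, 0.6128, -0.0439, -0.0302, 0.0004]
scene [[275.4 255.7]
 [281.3 259.3]]
top [[324.5 326.6]
 [325.5 319.1]]
```

View pics/scene1.png

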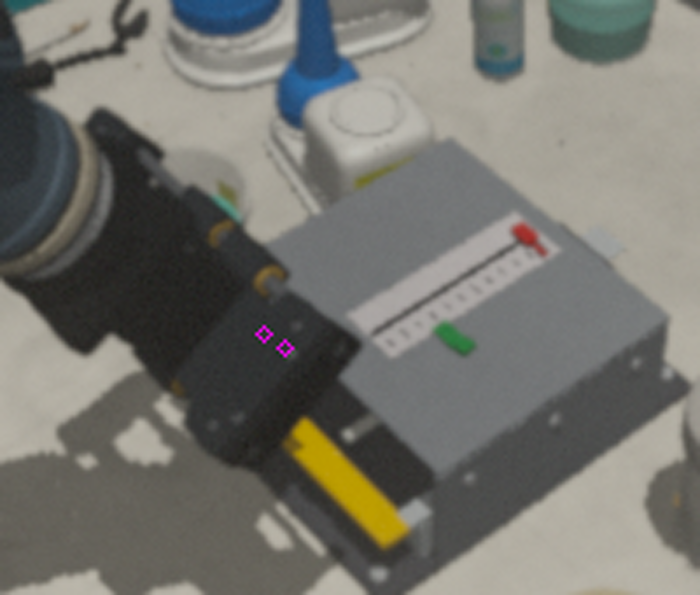

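View pics/top1.png

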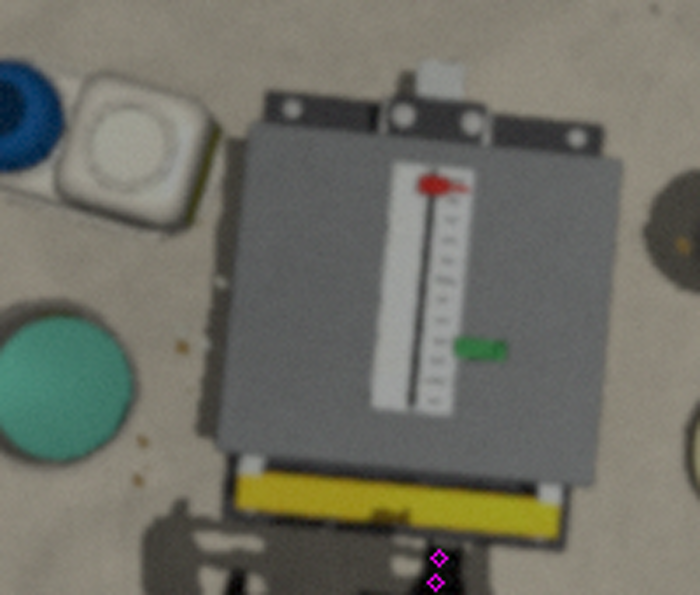

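```bash
python3 - <<'E'
from h import *
s=show();print(s["joint_positions"].round(2),s["qvel"].round(2))
E
```

```text
t 2.45 tester [-36.7 -16.4 166.8] F [-0.7 -0.5 -0.1] op 0.007 tilt 32.4
[-1.1360e+01  2.6500e+01  1.2106e+02 -8.1890e+01  6.0000e-02 -1.4210e+01] [-0.21 -0.76  1.1  -0.23  0.02 -0.01]
```

```bash
cat >> h.py <<'E'
def Rj(q): return Ro.from_euler('ZYZYZ',[q[0],q[1]+q[2],q[3],q[4],q[5]],degrees=True).as_matrix() if False else (Ro.from_euler('z',q[0],degrees=True)*Ro.from_euler('y',q[1]+q[2],degrees=True)*Ro.from_euler('z',q[3],degrees=True)*Ro.from_euler('y',q[4],degrees=True)*Ro.from_euler('z',q[5],degrees=True)).as_matrix()
E
python3 - <<'E'
from h import *
import json
s=bot.read_state()
print(s["tcp_rot"].round(3).tolist(),Rj(s["joint_positions"]).round(3).tolist())
json.dump([[ [58.241,30.224,82.088,0,67.689,-10.227],[.229,.581,.242]],[s["joint_positions"].tolist(),s["position"].tolist()]],open("st.json","w"))
print(row([.5,0,.3],Rtool(5)))
E
```

```text
[[-0.844, 0.109, 0.526], [0.061, 0.992, -0.107], [-0.533, -0.058, -0.844]] [[-0.109, -0.844, 0.526], [-0.992, 0.061, -0.107], [0.058, -0.533, -0.844]]
[-0.1823, -0.0815, -0.6681, -0.0429, 0.3023, -0.0109]
```

```bash
python3 - <<'E'
from h import *
s=bot.read_state();q=s["joint_positions"];R=s["tcp_rot"]
e=lambda ax,a:Ro.from_euler(ax,a,degrees=True)
best=[]
for al in np.arange(-180,180,1):
  for s4 in(1,-1):
    M=(e('z',q[0])*e('y',q[1]+q[2]+al)*e('z',s4*q[3])*e('y',q[4]-al)*e('z',q[5])).as_matrix()
    best.append((np.degrees(Ro.from_matrix(M.T@R).magnitude()),al,s4))
print(sorted(best)[:6])
E
```

```text
[(np.float64(73.78280438675327), np.int64(-180), 1), (np.float64(73.7828043867533), np.int64(0), -1), (np.float64(73.78292804015986), np.int64(-179), 1), (np.float64(73.78292804015989), np.int64(1), -1), (np.float64(73.78537488025309), np.int64(-1), -1), (np.float64(73.78537488025309), np.int64(179), 1)]
```

```bash
cat >> h.py <<'E'
RZ90=Ro.from_euler('z',90,degrees=True).as_matrix()
def fkR(q): return Rj(q)@RZ90
def fk(q,p):
    h,a,b,d,e,l=p  # e elbow offset
    t=np.radians(q[1]);u=np.radians(q[1]+q[2])
    r=a*np.sin(t)+b*np.sin(u)+e*np.cos(u);z=h+a*np.cos(t)+b*np.cos(u)-e*np.sin(u)
    c,s=np.cos(np.radians(q[0])),np.sin(np.radians(q[0]))
    R=fkR(q)
    return np.array([c*r-s*l,s*r+c*l,z])+d*R[:,2],R
E
python3 - <<'E'
from h import *
import json
from scipy.optimize import least_squares
S=json.load(open("st.json"));S[1]=[bot.read_state()[k].tolist() for k in("joint_positions","position")]
f=lambda p:np.concatenate([fk(np.array(q),np.r_[p[:4],0,p[4]])[0]-np.array(x) for q,x in S])
for x0 in([.15,.42,.39,.2,.11],[.1,.5,.3,.25,.11],[.2,.4,.5,.15,.11]):
    r=least_squares(f,x0);print(r.x.round(4),np.abs(r.fun).max())
E
```

```text
[-0.2231  0.7662  0.2474  0.103   0.111 ] 0.0001405012525769276
[-0.2231  0.7662  0.2474  0.103   0.111 ] 0.00014050098701263135
[-0.2231  0.7662  0.2474  0.103   0.111 ] 0.0001405014590960714
```

```bash
python3 - <<'E'
from h import *
print(row([.5,0,.27],Rtool(10)))
E
```

```text
[-0.1024, -0.0728, -0.5415, -0.0432, 0.2467, -0.009]
```

Request:
carry_out([
  [-0.05,-0.04,-0.3,-0.02,0.12,0],
  [-0.1,-0.07,-0.54,-0.043,0.247,-0.009],
  [-0.1,-0.07,-0.54,-0.043,0.247,-0.009],
  [-0.1,-0.07,-0.54,-0.043,0.247,-0.009],
  [-0.1,-0.07,-0.54,-0.043,0.247,-0.009],
  [-0.1,-0.07,-0.54,-0.043,0.247,-0.009],
])

```text
time_s: 3.2
position: [0.5007, 0.0031, 0.2732]
tcp_rot: [[-0.982, 0.066, 0.177], [0.065, 0.998, -0.008], [-0.177, 0.004, -0.984]]
force: [-0.2, -0.5, -1.3]
opening: 0.007
```

```bash
python3 - <<'E'
from h import *
import json
from scipy.optimize import least_squares
s=show();print(s["joint_positions"].round(2),s["qvel"].round(2))
print(s["tcp_rot"].round(3).tolist(),fkR(s["joint_positions"]).round(3).tolist())
S=json.load(open("st.json"));S.append([s[k].tolist() for k in("joint_positions","position")]);json.dump(S,open("st.json","w"))
f=lambda p:np.concatenate([fk(np.array(q),p)[0]-np.array(x) for q,x in S])
r=least_squares(f,[.15,.42,.39,.2,0,.11]);print(r.x.round(4),np.abs(r.fun).max())
r=least_squares(lambda p:f(np.r_[p[:4],0,p[4]]),[.15,.42,.39,.2,.11]);print(r.x.round(4),np.abs(r.fun).max())
E
```

```text
t 3.2 tester [-77.  -20.3 273.2] F [-0.1 -0.5 -1.3] op 0.007 tilt 10.2
[ -13.58   14.52  104.21    2.48   51.25 -101.17] [-14.41   0.42 -28.71  61.38  72.37 -70.51]
[[-0.982, 0.066, 0.177], [0.065, 0.998, -0.008], [-0.177, 0.004, -0.984]] [[-0.982, 0.066, 0.177], [0.065, 0.998, -0.008], [-0.177, 0.004, -0.984]]
[0.2757 0.5861 0.3918 0.2867 0.1133 0.111 ] 0.00011938747118894755
[0.0343 0.6013 0.3328 0.1745 0.1123] 0.022584103442514825
```

```bash
cat >> h.py <<'E'
import json
from scipy.optimize import least_squares
PF=np.array([0.2757,0.5861,0.3918,0.2867,0.1133,0.111])
LO=np.array([-176.69,-43.24,12.49,-82,0,-163.58]);HI=np.array([176.69,126.21,139.97,262,151.66,163.58])
def ik(p,R,q0):
    def f(q):
        x,M=fk(q,PF);return np.r_[(x-p)*10,Ro.from_matrix(M.T@R).as_rotvec()*3]
    q0=np.clip(q0,LO+1,HI-1)
    r=least_squares(f,q0,bounds=(LO,HI),x_scale=20);return r.x,np.abs(r.fun).max()
FL=np.diag([-1.,-1,1])
E
python3 - <<'E'
from h import *
for th in(25,30,35,40):
  z=np.array([np.sin(np.radians(th)),0,-np.cos(np.radians(th))])
  ins=np.array([20.8,-46,36.5])-19*z
  for nm,p in(("ins",ins),("pre",ins-110*z),("pull",ins+[-88,0,0]),("pullc",ins+[-88,40,0])):
    for fl in(0,1):
      for q4 in(-40,0,90,180):
        for q6 in(-100,80):
          q,e=ik(tw(p),Rtool(th)@(FL if fl else np.eye(3)),np.array([-10,30,110,q4,20,q6]))
          if e<1e-3: print(th,nm,fl,q.round(1))
E
```

```text
25 ins 1 [-16.2  41.3 113.   77.2   5.2   1.8]
25 ins 1 [-16.2  41.3 113.   77.2   5.2   1.8]
25 ins 1 [-16.2  41.3 113.   77.2   5.2   1.8]
25 ins 1 [-16.2  41.3 113.   77.2   5.2   1.8]
25 ins 1 [-16.2  41.3 113.   77.2   5.2   1.8]
25 ins 1 [-16.2  41.3 113.   77.2   5.2   1.8]
25 pre 0 [ -17.6   27.2  116.8   26.2   12.9 -127.9]
25 pre 0 [ -17.6   27.2  116.8   26.2   12.9 -127.9]
25 pre 0 [ -17.6   27.2  116.8   26.2   12.9 -127.9]
25 pre 0 [ -17.6   27.2  116.8   26.2   12.9 -127.9]
25 pre 0 [ -17.6   27.2  116.8   26.2   12.9 -127.9]
25 pre 1 [-17.6  27.2 116.8  26.2  12.9  52.1]
25 pre 1 [-17.6  27.2 116.8  26.2  12.9  52.1]
25 pre 1 [-17.6  27.2 116.8  26.2  12.9  52.1]
25 pre 1 [-17.6  27.2 116.8  26.2  12.9  52.1]
25 pre 1 [-17.6  27.2 116.8  26.2  12.9  52.1]
25 pre 1 [-17.6  27.2 116.8  26.2  12.9  52.1]
25 pull 0 [-19.1  40.6 125.8 149.1  12.3 106.7]
25 pull 0 [-19.1  40.6 125.8 149.1  12.3 106.7]
25 pull 1 [-19.1  40.6 125.8 149.1  12.3 -73.3]
25 pull 1 [-19.1  40.6 125.8 149.1  12.3 -73.3]
25 pull 1 [-19.1  40.6 125.8 149.1  12.3 -73.3]
25 pull 1 [-19.1  40.6 125.8 14
[... 3425 characters left out ...]
132.2 155.   27.  -80.9]
40 pre 1 [-21.4  33.8 132.2 155.   27.  -80.9]
40 pre 1 [-21.4  33.8 132.2 155.   27.  -80.9]
40 pull 0 [-22.5  51.  136.4 164.   47.1  86.8]
40 pull 0 [-22.5  51.  136.4 164.   47.1  86.8]
40 pull 1 [-22.5  51.  136.4 164.   47.1 -93.2]
40 pull 1 [-22.5  51.  136.4 164.   47.1 -93.2]
40 pull 1 [-22.5  51.  136.4 164.   47.1 -93.2]
40 pull 1 [-22.5  51.  136.4 164.   47.1 -93.2]
40 pullc 0 [-14.9  50.6 135.7 170.4  46.3  88.3]
40 pullc 0 [-14.9  50.6 135.7 170.4  46.3  88.3]
40 pullc 1 [-14.9  50.6 135.7 170.4  46.3 -91.7]
40 pullc 1 [-14.9  50.6 135.7 170.4  46.3 -91.7]
40 pullc 1 [-14.9  50.6 135.7 170.4  46.3 -91.7]
40 pullc 1 [-14.9  50.6 135.7 170.4  46.3 -91.7]
```

```bash
cat > path.py <<'E'
from h import *
import sys
def go(J1,n,m,r=3):
    s=show();q=s["joint_positions"];print(q.round(1))
    p0,R0=fk(q,PF);print("fkerr",np.round((p0-s["position"])*1000,1))
    out=[]
    for i in range(1,n+1):
        p,R=fk(q+(J1-q)*i/n,PF)
        if i<=m: out.append(np.round(row(p,R,s),r).tolist())
        print(i,wt(p).round(0),np.round(np.degrees(Ro.from_matrix(R0.T@R).magnitude())))
    print(out)
E
python3 - <<'E'
from path import *
go(np.array([-21.4,33.8,132.2,155,27,-80.9]),20,9)
E
```

```text
t 3.2 tester [-77.  -20.3 273.2] F [-0.1 -0.5 -1.3] op 0.007 tilt 10.2
[ -13.6   14.5  104.2    2.5   51.3 -101.2]
fkerr [ 0.  -0.   0.1]
1 [-78.   6. 261.] 9.0
2 [-78.  30. 252.] 17.0
3 [-76.  52. 245.] 26.0
4 [-72.  70. 242.] 35.0
5 [-66.  86. 239.] 44.0
6 [-59.  98. 238.] 53.0
7 [-51. 105. 237.] 62.0
8 [-43. 109. 237.] 71.0
9 [-34. 110. 235.] 80.0
10 [-26. 106. 233.] 89.0
11 [-18.  99. 230.] 98.0
12 [-12.  89. 225.] 107.0
13 [ -8.  76. 219.] 116.0
14 [ -7.  61. 211.] 125.0
15 [ -8.  44. 201.] 134.0
16 [-12.  27. 190.] 144.0
17 [-19.   8. 177.] 153.0
18 [-30. -11. 164.] 162.0
19 [-44. -29. 150.] 171.0
20 [-62. -46. 136.] 180.0
[[0.016, 0.131, 0.06, -0.064, 0.0, 0.072], [0.022, 0.252, 0.106, -0.125, 0.002, 0.147], [0.016, 0.36, 0.139, -0.182, 0.004, 0.226], [-0.001, 0.453, 0.162, -0.236, 0.007, 0.308], [-0.027, 0.53, 0.179, -0.286, 0.011, 0.394], [-0.06, 0.588, 0.191, -0.332, 0.015, 0.482], [-0.098, 0.628, 0.202, -0.374, 0.019, 0.574], [-0.14, 0.647, 0.213, -0.412, 0.023, 0.668], [-0.181, 0.648, 0.227, -0.446, 0.027, 0.764]]
```

Request:
carry_out([
  [0.016,0.131,0.06,-0.064,0.0,0.072],
  [0.022,0.252,0.106,-0.125,0.002,0.147],
  [0.016,0.36,0.139,-0.182,0.004,0.226],
  [0,0.453,0.162,-0.236,0.007,0.308],
  [-0.027,0.53,0.179,-0.286,0.011,0.394],
  [-0.06,0.588,0.191,-0.332,0.015,0.482],
  [-0.098,0.628,0.202,-0.374,0.019,0.574],
  [-0.14,0.647,0.213,-0.412,0.023,0.668],
  [-0.18,0.648,0.227,-0.446,0.027,0.764],
])

```text
time_s: 4.32
position: [0.5521, 0.1309, 0.2358]
tcp_rot: [[-0.392, 0.774, 0.497], [0.863, 0.123, 0.489], [0.317, 0.62, -0.717]]
force: [-0.6, -0.2, -0.8]
opening: 0.005
```

```bash
python3 - <<'E'
from path import *
go(np.array([-21.4,33.8,132.2,155,27,-80.9]),11,8)
E
```

```text
t 4.33 tester [-34.9 110.8 235.8] F [-0.6 -0.2 -0.8] op 0.005 tilt 44.2
[-17.   23.1 117.   71.5  40.3 -92.1]
fkerr [0.1 0.1 0. ]
1 [-27. 107. 234.] 9.0
2 [-19. 100. 230.] 19.0
3 [-13.  90. 225.] 28.0
4 [ -9.  77. 219.] 37.0
5 [ -7.  62. 211.] 47.0
6 [ -8.  45. 201.] 56.0
7 [-12.  27. 190.] 66.0
8 [-20.   8. 177.] 75.0
9 [-30. -10. 164.] 85.0
10 [-44. -29. 150.] 94.0
11 [-62. -46. 136.] 104.0
[[-0.038, 0.022, 0.018, -0.036, -0.01, 0.096], [-0.09, 0.033, 0.028, -0.07, -0.023, 0.192], [-0.154, 0.032, 0.033, -0.102, -0.039, 0.29], [-0.227, 0.016, 0.032, -0.132, -0.057, 0.388], [-0.308, -0.016, 0.025, -0.161, -0.077, 0.487], [-0.391, -0.065, 0.014, -0.189, -0.1, 0.586], [-0.475, -0.132, -0.002, -0.216, -0.125, 0.685], [-0.555, -0.214, -0.024, -0.242, -0.153, 0.784]]
```

Request:
carry_out([
  [-0.038,0.022,0.018,-0.036,-0.01,0.096],
  [-0.09,0.033,0.028,-0.07,-0.023,0.192],
  [-0.154,0.032,0.033,-0.102,-0.039,0.29],
  [-0.227,0.016,0.032,-0.132,-0.057,0.388],
  [-0.308,-0.016,0.025,-0.161,-0.077,0.487],
  [-0.391,-0.065,0.014,-0.189,-0.1,0.586],
  [-0.475,-0.132,0,-0.216,-0.125,0.685],
  [-0.555,-0.214,-0.024,-0.242,-0.153,0.784],
])

```text
time_s: 5.32
position: [0.5595, 0.0279, 0.1776]
tcp_rot: [[0.598, 0.353, 0.72], [0.377, -0.916, 0.136], [0.707, 0.19, -0.681]]
force: [1.0, 0.3, 0.1]
opening: 0.005
```

```bash
python3 - <<'E'
from path import *
go(np.array([-21.4,33.8,132.2,155,27,-80.9]),4,4)
E
```

```text
t 5.33 tester [-20.2   8.6 177.6] F [1.  0.4 0.1] op 0.005 tilt 47.1
[-20.1  30.8 128.1 132.4  30.5 -83.8]
fkerr [-0.   0.1 -0.1]
1 [-28.  -5. 168.] 7.0
2 [-37. -19. 157.] 14.0
3 [-49. -33. 147.] 21.0
4 [-62. -46. 136.] 28.0
[[-0.087, 0.037, -0.006, -0.025, -0.022, 0.072], [-0.179, 0.069, -0.017, -0.05, -0.045, 0.143], [-0.277, 0.095, -0.033, -0.076, -0.068, 0.214], [-0.38, 0.114, -0.056, -0.103, -0.092, 0.285]]
```

Request:
carry_out([
  [-0.087,0.037,-0.006,-0.025,-0.022,0.072],
  [-0.179,0.069,-0.017,-0.05,-0.045,0.143],
  [-0.277,0.095,-0.033,-0.076,-0.068,0.214],
  [-0.38,0.114,-0.056,-0.103,-0.092,0.285],
  [-0.38,0.114,-0.056,-0.103,-0.092,0.285],
])

```text
time_s: 5.95
position: [0.5133, -0.0222, 0.1359]
tcp_rot: [[0.764, -0.069, 0.642], [-0.052, -0.998, -0.045], [0.644, 0.001, -0.765]]
force: [1.1, 0.2, 0.5]
opening: 0.004
```

```bash
python3 - <<'E'
from h import *
s=show();print(s["joint_positions"].round(1))
th=36;z=np.array([np.sin(np.radians(th)),0,-np.cos(np.radians(th))])
ins=np.array([20.8,-46,36.5])-19*z
for k in(90,60,40,20,0): print(k,row(tw(ins-k*z),Rtool(th)@FL))
for n in("scene","top"):
    im=bot.capture(n)
    ii=np.round(proj(n,[s["position"],s["position"]+.019*s["tcp_rot"][:,2]]),1)
    for p in ii: cv2.circle(im,tuple(int(v) for v in p),2,(255,0,255),1)
    x0,y0,x1,y1=(200,160,400,330)
    cv2.imwrite(f"pics/{n}2.png",cv2.resize(im[y0:y1,x0:x1],None,fx=3.5,fy=3.5,interpolation=cv2.INTER_CUBIC))
E
```

```text
t 5.95 tester [-62.7 -44.7 135.9] F [1.1 0.3 0.5] op 0.004 tilt 40.1
[-21.3  33.8 132.3 155.1  27.1 -81. ]
90 [0.0381, 0.0068, 0.1055, -0.0007, -0.0452, 0.0015]
60 [0.0275, 0.007, 0.2551, -0.0007, -0.0452, 0.0015]
40 [0.0204, 0.0071, 0.3549, -0.0007, -0.0452, 0.0015]
20 [0.0133, 0.0072, 0.4546, -0.0007, -0.0452, 0.0015]
0 [0.0062, 0.0073, 0.5544, -0.0007, -0.0452, 0.0015]
```

View pics/scene2.png

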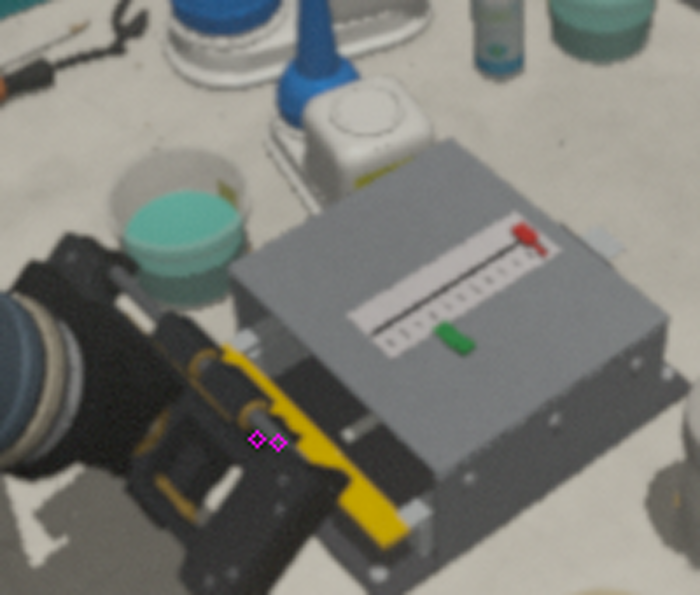

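View pics/top2.png

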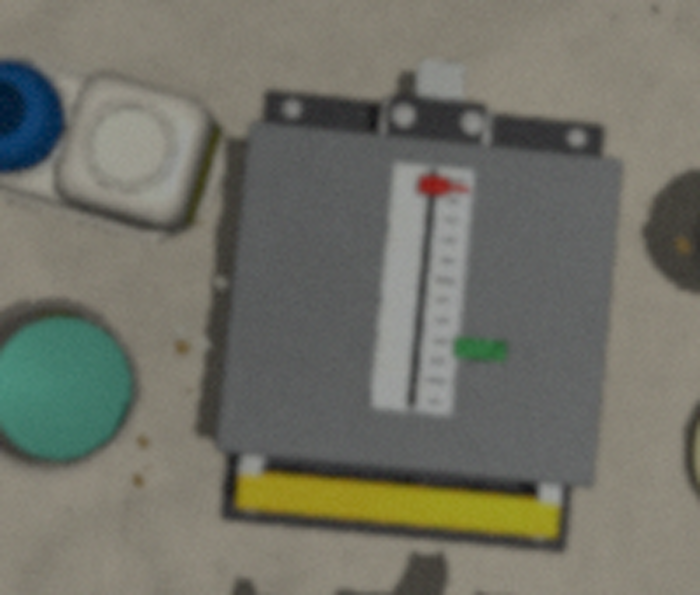

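Request:
carry_out([
  [0.035,0.007,0.12,0,-0.045,0.0015],
  [0.03,0.007,0.2,0,-0.045,0.0015],
  [0.0275,0.007,0.25,0,-0.045,0.0015],
  [0.024,0.007,0.3,0,-0.045,0.0015],
  [0.024,0.007,0.3,0,-0.045,0.0015],
])

```text
time_s: 6.68
position: [0.5566, -0.0267, 0.0932]
tcp_rot: [[0.806, -0.07, 0.588], [-0.056, -0.998, -0.041], [0.589, -0.0, -0.808]]
force: [1.5, 0.2, 0.4]
opening: 0.008
```

```bash
python3 - <<'E'
from h import *
s=show();print(s["joint_positions"].round(1))
th=36;z=np.array([np.sin(np.radians(th)),0,-np.cos(np.radians(th))])
ins=np.array([20.8,-46,36.5])-19*z
for k in(40,20,0): print(k,row(tw(ins-k*z),Rtool(th)@FL))
for n in("scene","top"):
    im=bot.capture(n)
    ii=np.round(proj(n,[s["position"],s["position"]+.019*s["tcp_rot"][:,2]]),1)
    for p in ii: cv2.circle(im,tuple(int(v) for v in p),2,(255,0,255),1)
    x0,y0,x1,y1=(230,220,370,340)
    cv2.imwrite(f"pics/{n}3.png",cv2.resize(im[y0:y1,x0:x1],None,fx=5,fy=5,interpolation=cv2.INTER_CUBIC))
E
```

```text
t 6.67 tester [-19.2 -46.1  93.2] F [1.5 0.3 0.4] op 0.008 tilt 36.1
[-18.8  38.8 124.4 154.1  20.3 -77.6]
40 [-0.0049, -0.0002, 0.0517, -0.0009, -0.0013, 0.0009]
20 [-0.0051, -0.0001, 0.1517, -0.0009, -0.0013, 0.0009]
0 [-0.0053, 0.0001, 0.2517, -0.0009, -0.0013, 0.0009]
```

View pics/scene3.png

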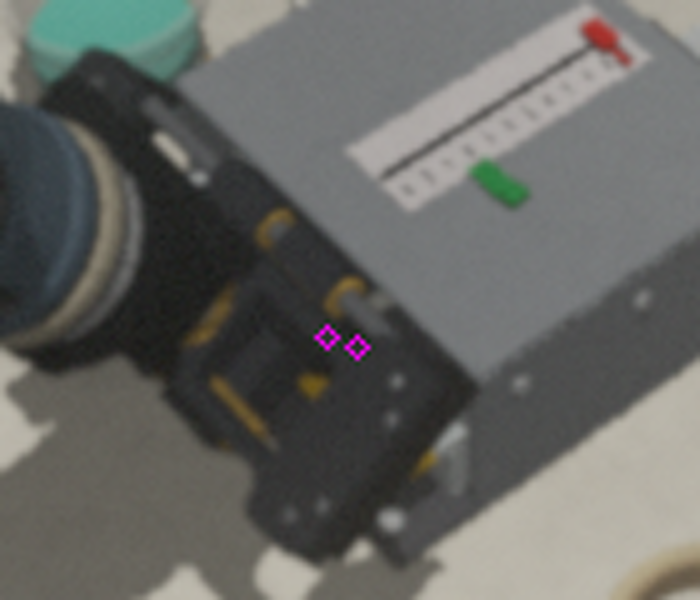

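View pics/top3.png

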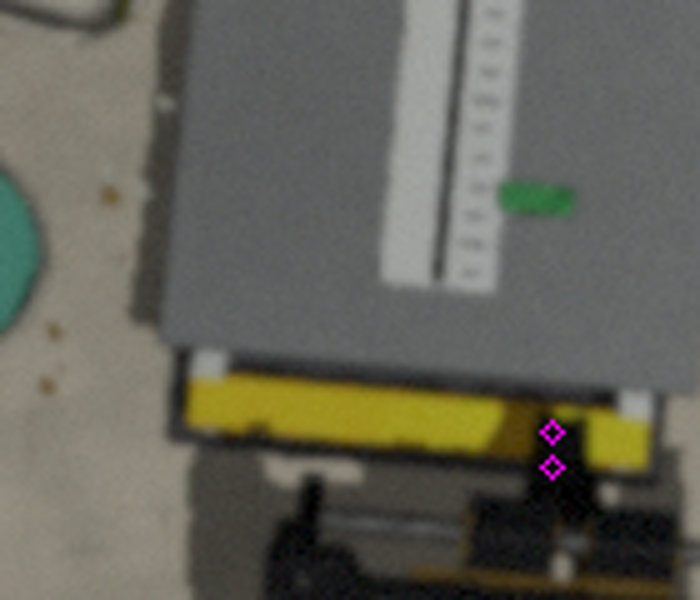

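Request:
carry_out([
  [-0.005,0,0.05,0,0,0],
  [-0.005,0,0.1,0,0,0],
  [-0.005,0,0.15,0,0,0],
  [-0.005,0,0.2,0,0,0],
  [-0.005,0,0.2,0,0,0],
])

```text
time_s: 7.4
position: [0.5793, -0.0283, 0.0599]
tcp_rot: [[0.806, -0.07, 0.588], [-0.057, -0.998, -0.041], [0.589, -0.0, -0.808]]
force: [-0.2, 0.4, 0.4]
opening: 0.005
```

```bash
python3 - <<'E'
from h import *
s=show()
print(row(tw([9.63,-46,51.9]),Rtool(36)@FL))
E
```

```text
t 7.4 tester [  3.7 -46.1  59.9] F [-0.3  0.4  0.4] op 0.005 tilt 36.1
[0.0006, -0.0002, 0.0499, -0.0009, -0.0011, 0.0008]
```

Request:
carry_out([
  [0,0,0.025,0,0,0],
  [0,0,0.05,0,0,0],
  [0,0,0.05,0,0,0],
])

```text
time_s: 7.78
position: [0.5854, -0.0287, 0.0516]
tcp_rot: [[0.806, -0.07, 0.588], [-0.056, -0.998, -0.041], [0.589, -0.0, -0.808]]
force: [0.7, -0.0, 0.1]
opening: 0.007
```

```bash
python3 - <<'E'
from h import *
s=show()
for n in("scene","top"):
    im=bot.capture(n)
    ii=np.round(proj(n,[s["position"],s["position"]+.019*s["tcp_rot"][:,2]]),1)
    x0,y0,x1,y1=(230,220,370,340)
    cv2.imwrite(f"pics/{n}4.png",cv2.resize(im[y0:y1,x0:x1],None,fx=5,fy=5,interpolation=cv2.INTER_CUBIC))
E
```

```text
t 7.78 tester [  9.7 -46.   51.6] F [0.7 0.  0.1] op 0.007 tilt 36.1
```

View pics/top4.png

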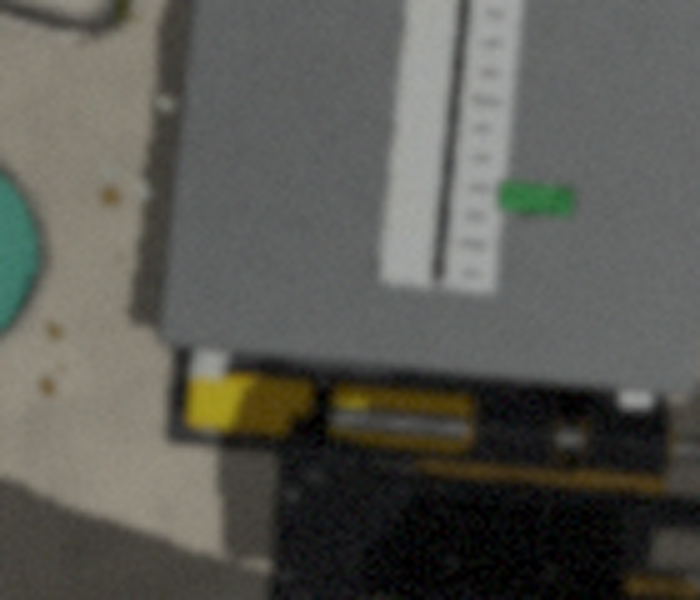

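Request:
carry_out([
  [0,-0.02,0,0,0,0],
  [0,-0.04,0,0,0,0],
  [0,-0.06,0,0,0,0],
  [0,-0.06,0,0,0,0],
])

```text
time_s: 8.38
position: [0.586, -0.0161, 0.0519]
tcp_rot: [[0.806, -0.069, 0.588], [-0.056, -0.998, -0.04], [0.589, -0.0, -0.808]]
force: [-0.1, -0.2, -0.8]
opening: 0.006
```

Request:
carry_out([
  [0,-0.01,0,0,0,0],
  [0,-0.02,0,0,0,0],
  [0,-0.03,0,0,0,0],
  [0,-0.04,0,0,0,0],
  [0,-0.05,0,0,0,0],
  [0,-0.05,0,0,0,0],
])

```text
time_s: 9.12
position: [0.5868, -0.006, 0.0519]
tcp_rot: [[0.806, -0.069, 0.588], [-0.056, -0.998, -0.04], [0.589, -0.0, -0.808]]
force: [1.2, 0.2, 0.1]
opening: 0.006
```

```bash
python3 - <<'E'
from h import *
s=show()
E
```

```text
t 9.12 tester [  9.5 -23.3  51.9] F [1.2 0.3 0.1] op 0.006 tilt 36.1
```

Request:
carry_out([
  [0,-0.01,0,0,0,0],
  [0,-0.02,0,0,0,0],
  [0,-0.03,0,0,0,0],
  [0,-0.03,0,0,0,0],
])

```text
time_s: 9.62
position: [0.5872, 0.0001, 0.052]
tcp_rot: [[0.806, -0.069, 0.588], [-0.056, -0.998, -0.04], [0.589, -0.001, -0.808]]
force: [0.9, -0.8, 0.1]
opening: 0.004
```

Request:
carry_out([
  [0,-0.01,0,0,0,0],
  [0,-0.02,0,0,0,0],
  [0,-0.03,0,0,0,0],
  [0,-0.03,0,0,0,0],
])

```text
time_s: 10.12
position: [0.5879, 0.0061, 0.0522]
tcp_rot: [[0.805, -0.069, 0.589], [-0.056, -0.998, -0.04], [0.59, -0.001, -0.807]]
force: [-0.1, -3.6, 1.6]
opening: 0.007
```

```bash
python3 - <<'E'
from h import *
for i in range(4):
    s=show();bot.capture("top")
print(s["moment"])
E
```

```text
t 10.12 tester [  9.7 -11.2  52.2] F [ 0.1 -3.6  1.6] op 0.007 tilt 36.2
t 10.18 tester [  9.7 -11.2  52.2] F [ 0.4 -3.5  2.6] op 0.004 tilt 36.2
t 10.22 tester [  9.7 -11.2  52.1] F [-0.5 -3.8  1.8] op 0.001 tilt 36.1
t 10.28 tester [  9.7 -11.3  52.1] F [ 0.5 -3.4  2. ] op 0.003 tilt 36.1
[-0.41776673  0.39117123 -0.3160269 ]
```

Request:
carry_out([
  [0,-0.01,0,0,0,0],
  [0,-0.02,0,0,0,0],
  [0,-0.03,0,0,0,0],
  [0,-0.03,0,0,0,0],
])

```text
time_s: 10.82
position: [0.5886, 0.0117, 0.0524]
tcp_rot: [[0.805, -0.07, 0.589], [-0.057, -0.998, -0.041], [0.591, -0.001, -0.807]]
force: [-0.2, -6.4, 3.7]
opening: 0.006
```

```bash
python3 - <<'E'
from h import *
for i in range(4):
    s=show();bot.capture("top")
print(row(tw([9.7,-2,52]),Rtool(36)@FL))
E
```

```text
t 10.82 tester [10.  -5.5 52.4] F [ 0.3 -6.4  3.7] op 0.006 tilt 36.2
t 10.88 tester [10.  -5.5 52.4] F [ 0.1 -5.   2.7] op 0.004 tilt 36.2
t 10.93 tester [10.  -5.6 52.4] F [-0.4 -5.4  2.7] op -0.002 tilt 36.2
t 10.97 tester [10.  -5.6 52.4] F [ 0.3 -5.1  3.1] op 0.008 tilt 36.2
[-0.0024, -0.0179, 0.0006, -0.0009, -0.0022, 0.0005]
```

Request:
carry_out([
  [0,-0.01,0,0,0,0],
  [0,-0.02,0,0,0,0],
  [0,-0.02,0,0,0,0],
])

```text
time_s: 11.4
position: [0.5892, 0.0148, 0.0528]
tcp_rot: [[0.804, -0.073, 0.59], [-0.059, -0.997, -0.042], [0.591, -0.001, -0.806]]
force: [-1.3, -8.7, 3.4]
opening: 0.008
```

```bash
python3 - <<'E'
from h import *
for i in range(4):
    s=show();bot.capture("top")
print(row(tw([9.7,-2,52]),Rtool(36)@FL))
E
```

```text
t 11.4 tester [10.4 -2.4 52.8] F [-0.7 -8.7  3.4] op 0.008 tilt 36.3
t 11.45 tester [10.4 -2.4 52.7] F [-0.8 -8.   3.6] op 0.012 tilt 36.2
t 11.5 tester [10.4 -2.5 52.7] F [-1.4 -7.7  3.6] op 0.005 tilt 36.2
t 11.55 tester [10.4 -2.5 52.7] F [-1.3 -8.1  4.4] op 0.006 tilt 36.3
[-0.0049, -0.0024, 0.0008, -0.0, -0.0027, -0.0011]
```

Request:
carry_out([
  [0,-0.01,0,0,0,0],
  [-0.003,-0.02,0,0,-0.002,0],
  [-0.003,-0.02,0,0,-0.002,0],
])

```text
time_s: 11.98
position: [0.5897, 0.0172, 0.0531]
tcp_rot: [[0.805, -0.078, 0.589], [-0.064, -0.997, -0.044], [0.59, -0.002, -0.807]]
force: [-1.8, -10.4, 4.8]
opening: 0.005
```

```bash
python3 - <<'E'
from h import *
for i in range(4):
    s=show();bot.capture("top")
print(row(tw([0,0.5,52]),Rtool(36)@FL))
print(row(tw([-10,0.5,52]),Rtool(36)@FL))
E
```

```text
t 11.97 tester [10.7  0.1 53.1] F [ -1.  -10.5   4.8] op 0.005 tilt 36.2
t 12.03 tester [10.7  0.  53. ] F [ -1.1 -11.4   3.7] op 0.001 tilt 36.2
t 12.07 tester [10.7  0.  53. ] F [ -1.3 -11.2   4.2] op 0.005 tilt 36.2
t 12.12 tester [10.8 -0.  53. ] F [ -0.9 -11.6   4.6] op 0.003 tilt 36.2
[-0.0464, -0.0023, -0.0275, 0.0015, -0.002, -0.0039]
[-0.0868, -0.002, -0.0571, 0.0015, -0.002, -0.0039]
```

Request:
carry_out([
  [-0.01,-0.01,-0.007,0,0,-0.003],
  [-0.02,-0.01,-0.015,0,0,-0.004],
  [-0.03,-0.01,-0.022,0,0,-0.004],
  [-0.04,-0.01,-0.03,0,0,-0.004],
  [-0.05,-0.01,-0.037,0,0,-0.004],
])

```text
time_s: 12.8
position: [0.5829, 0.0184, 0.0552]
tcp_rot: [[0.798, -0.076, 0.598], [-0.059, -0.997, -0.047], [0.6, 0.002, -0.8]]
force: [8.5, -8.3, 0.7]
opening: 0.005
```

```bash
python3 - <<'E'
from h import *
for i in range(2):
    s=show();im=bot.capture("top")
x0,y0,x1,y1=(230,180,390,340)
cv2.imwrite("pics/top5.png",cv2.resize(im[y0:y1,x0:x1],None,fx=3.7,fy=3.7,interpolation=cv2.INTER_CUBIC))
E
```

```text
t 12.8 tester [ 3.9  0.7 55.2] F [ 9.1 -7.6  0.7] op 0.005 tilt 36.9
t 12.85 tester [ 3.6  0.7 55.2] F [ 8.1 -8.   1.2] op 0.002 tilt 36.9
```

View pics/top5.png

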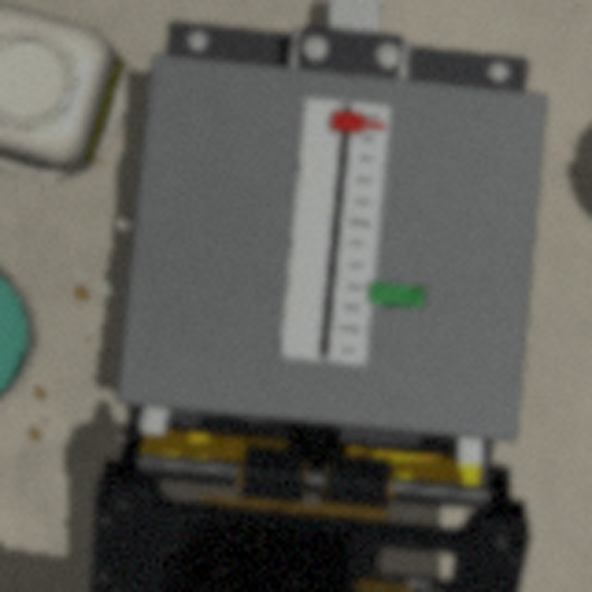

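Request:
carry_out([
  [-0.035,-0.008,-0.01,0,0.006,-0.003],
  [-0.045,-0.008,-0.018,0,0.006,-0.003],
  [-0.055,-0.008,-0.025,0,0.006,-0.003],
  [-0.065,-0.008,-0.032,0,0.006,-0.003],
  [-0.075,-0.008,-0.04,0,0.006,-0.003],
  [-0.085,-0.008,-0.047,0,0.006,-0.003],
])

```text
time_s: 13.65
position: [0.5692, 0.0199, 0.0551]
tcp_rot: [[0.784, -0.074, 0.616], [-0.055, -0.997, -0.05], [0.618, 0.006, -0.786]]
force: [8.4, -6.3, 3.0]
opening: 0.006
```

```bash
python3 - <<'E'
from h import *
for i in range(2):
    s=show();im=bot.capture("top")
x0,y0,x1,y1=(230,180,390,340)
cv2.imwrite("pics/top6.png",cv2.resize(im[y0:y1,x0:x1],None,fx=3.7,fy=3.7,interpolation=cv2.INTER_CUBIC))
E
```

```text
t 13.65 tester [-10.    1.3  55.1] F [ 8.8 -5.6  3. ] op 0.006 tilt 38.2
t 13.7 tester [-9.9  1.3 55.1] F [ 7.8 -6.   2.4] op 0.006 tilt 38.2
```

View pics/top6.png

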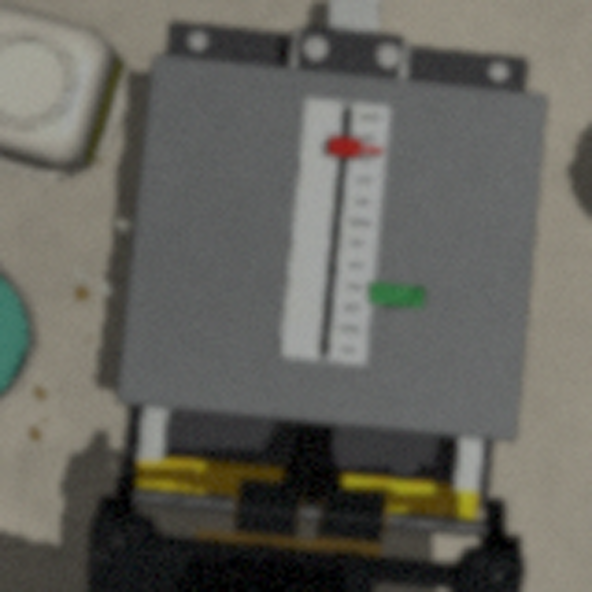

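Request:
carry_out([
  [-0.03,0.02,-0.01,0,-0.01,0],
  [-0.04,0.04,-0.02,0,-0.02,0],
  [-0.05,0.06,-0.03,0,-0.025,0],
  [-0.06,0.08,-0.035,0,-0.025,0],
  [-0.07,0.1,-0.045,0,-0.025,0],
  [-0.08,0.12,-0.05,0,-0.025,0],
  [-0.09,0.14,-0.06,0,-0.025,0],
  [-0.1,0.16,-0.065,0,-0.025,0],
  [-0.11,0.18,-0.075,0,-0.025,0],
  [-0.12,0.2,-0.08,0,-0.025,0],
])

```text
time_s: 15.0
position: [0.5467, -0.0168, 0.0581]
tcp_rot: [[0.793, -0.064, 0.606], [-0.046, -0.998, -0.046], [0.608, 0.008, -0.794]]
force: [12.2, 10.2, 10.1]
opening: -0.0
```

```bash
cat > meas.py <<'E'
from h import *
def meas(name):
    s=show();im=bot.capture("top")
    x0,y0,x1,y1=(230,180,390,340)
    cv2.imwrite(f"pics/{name}.png",cv2.resize(im[y0:y1,x0:x1],None,fx=3.7,fy=3.7,interpolation=cv2.INTER_CUBIC))
    for nm,lo,hi in(("green",(45,90,40),(85,255,255)),("red",(0,110,60),(8,255,255))):
        for c in blobs(im,lo,hi,(250,180,380,300)):
            M=cv2.moments(c);u=[M["m10"]/M["m00"],M["m01"]/M["m00"]]
            e=c[c[:,:,0].argmax(),0]
            print(nm,np.round(u,1),"tester",wt(onz("top",[u],.095)[0]).round(1)[:2],"right end",e,wt(onz("top",[e],.095)[0]).round(1)[:2])
    h=s["joint_positions"];print(h.round(1))
E
python3 -c "
from meas import *
meas('top7')"
```

```text
t 15.0 tester [-29.7 -36.9  58.1] F [11.5 11.1 10.1] op -0.0 tilt 37.4
green [336.8 259.5] tester [ 73.1 -30.7] right end [343 262] [ 69.8 -41.8]
red [321.9 229.1] tester [ 1.228e+02 -1.000e-01] right end [326 230] [122.   -7.3]
[-17.9  45.1 127.2 163.4  30.  -87.2]
```

View pics/top7.png

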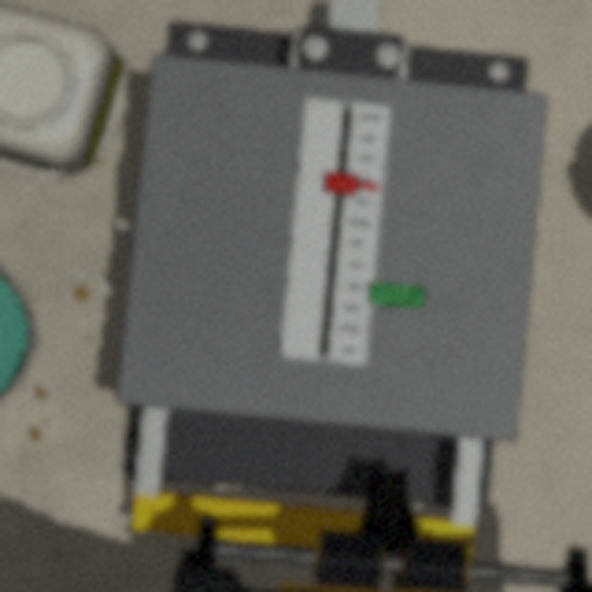

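Request:
carry_out([
  [-0.02,0,0.03,0,-0.01,0],
  [-0.035,0,0.04,0,-0.02,0],
  [-0.045,0,0.035,0,-0.03,0],
  [-0.055,0,0.03,0,-0.04,0],
  [-0.07,0,0.02,0,-0.05,0],
  [-0.08,0,0.01,0,-0.06,0],
  [-0.095,0,0,0,-0.06,0],
  [-0.105,0,-0.01,0,-0.06,0],
])

```text
time_s: 16.05
position: [0.5389, -0.0167, 0.0515]
tcp_rot: [[0.832, -0.06, 0.551], [-0.044, -0.998, -0.042], [0.552, 0.011, -0.834]]
force: [13.2, 3.4, 6.3]
opening: 0.005
```

```bash
python3 -c "
from meas import *
meas('top8')"
```

```text
t 16.05 tester [-37.5 -37.3  51.5] F [13.   4.3  6.3] op 0.005 tilt 33.5
green [336.8 259.4] tester [ 73.1 -30.7] right end [343 262] [ 69.8 -41.8]
red [321.3 236.7] tester [109.6  -0.2] right end [326 238] [108.2  -8.6]
[-17.6  44.2 125.9 161.9  24.  -85.6]
```

Request:
carry_out([
  [-0.03,0,0.005,0,-0.01,0],
  [-0.045,0,-0.005,0,-0.015,0],
  [-0.06,0,-0.015,0,-0.02,0],
  [-0.075,0,-0.025,0,-0.02,0],
  [-0.09,0,-0.035,0,-0.02,0],
  [-0.105,0,-0.045,0,-0.02,0],
  [-0.12,0,-0.055,0,-0.02,0],
  [-0.135,0,-0.065,0,-0.02,0],
])

```text
time_s: 17.1
position: [0.5188, -0.0153, 0.0511]
tcp_rot: [[0.837, -0.054, 0.545], [-0.038, -0.998, -0.041], [0.546, 0.014, -0.837]]
force: [15.1, 6.5, 3.7]
opening: 0.008
```

```bash
python3 -c "
from meas import *
meas('top9')"
```

```text
t 17.1 tester [-57.7 -37.4  51.1] F [14.6  7.6  3.7] op 0.008 tilt 33.1
green [336.9 259.4] tester [ 73.1 -30.8] right end [343 262] [ 69.8 -41.8]
red [320.  248.4] tester [89.3 -0.1] right end [325 249] [89.1 -8.7]
[-18.4  44.5 128.7 162.8  26.6 -87.8]
```

Request:
carry_out([
  [-0.03,0,0.005,0,-0.01,0],
  [-0.045,0,-0.005,0,-0.01,0],
  [-0.06,0,-0.015,0,-0.01,0],
  [-0.075,0,-0.025,0,-0.01,0],
  [-0.09,0,-0.035,0,-0.01,0],
  [-0.1,0,-0.04,0,-0.01,0],
  [-0.1,0,-0.04,0,-0.01,0],
])

```text
time_s: 18.02
position: [0.5073, -0.0146, 0.0506]
tcp_rot: [[0.832, -0.048, 0.553], [-0.031, -0.999, -0.041], [0.554, 0.017, -0.832]]
force: [14.8, 5.3, 5.3]
opening: 0.004
```

```bash
python3 -c "
from meas import *
meas('top10')"
```

```text
t 18.02 tester [-69.2 -37.5  50.6] F [14.4  6.4  5.3] op 0.004 tilt 33.7
green [336.9 259.5] tester [ 73.1 -30.9] right end [343 262] [ 69.8 -41.8]
red [319.4 255.3] tester [77.3 -0.2] right end [325 256] [77.  -9.9]
[-19.   45.3 130.8 163.5  30.  -89.8]
```

View pics/top10.png

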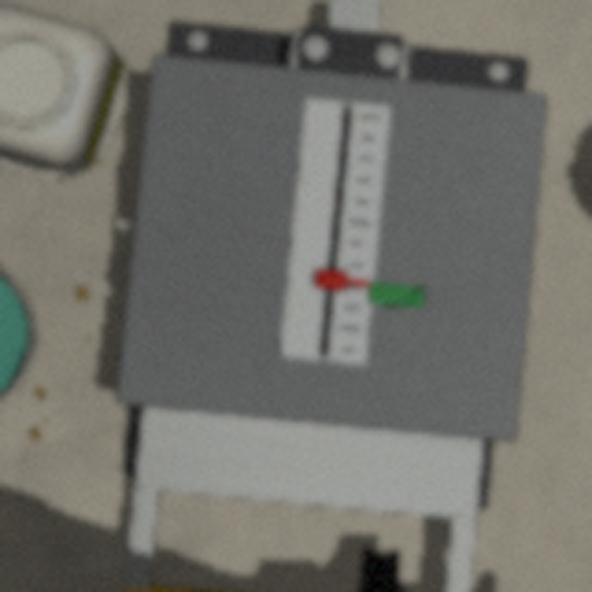

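Request:
carry_out([
  [-0.03,0,0.003,0,-0.01,0],
  [-0.045,0,-0.006,0,-0.01,0],
  [-0.055,0,-0.013,0,-0.01,0],
  [-0.066,0,-0.02,0,-0.01,0],
  [-0.066,0,-0.02,0,-0.01,0],
  [-0.066,0,-0.02,0,-0.01,0],
])

```text
time_s: 18.82
position: [0.5044, -0.0144, 0.0504]
tcp_rot: [[0.826, -0.041, 0.562], [-0.022, -0.999, -0.041], [0.563, 0.021, -0.826]]
force: [15.9, 5.9, 5.4]
opening: 0.006
```

```bash
python3 -c "
from meas import *
meas('top11')"
```

```text
t 18.82 tester [-72.1 -37.6  50.4] F [15.5  7.   5.4] op 0.006 tilt 34.3
green [336.9 259.4] tester [ 73.2 -30.9] right end [343 262] [ 69.8 -41.8]
red [319.  256.8] tester [74.6  0.2] right end [323 258] [73.3 -6.8]
[-19.3  45.9 131.7 163.8  32.  -91. ]
```

View pics/top11.png

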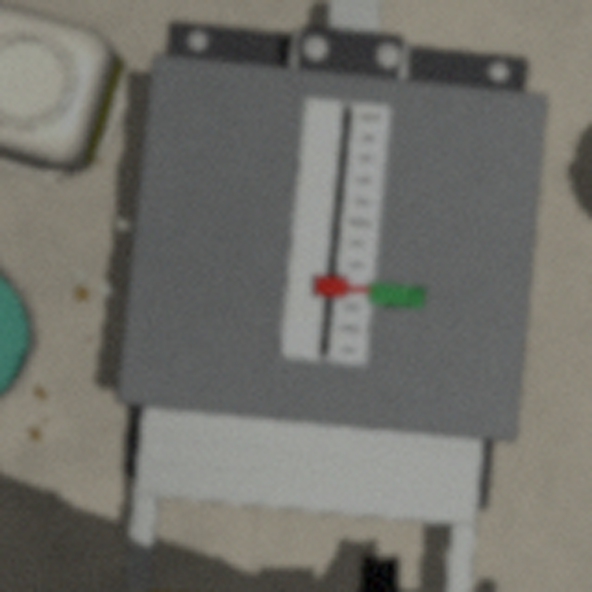

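Request:
carry_out([
  [-0.02,0,0,0,0,0],
  [-0.02,0,0,0,0,0],
  [-0.02,0,0,0,0,0],
  [-0.02,0,0,0,0,0],
  [-0.02,0,0,0,0,0],
  [-0.02,0,0,0,0,0],
  [-0.02,0,0,0,0,0],
  [-0.02,0,0,0,0,0],
  [-0.02,0,0,0,0,0],
  [-0.02,0,0,0,0,0],
])

```text
time_s: 20.12
position: [0.5073, -0.0144, 0.0506]
tcp_rot: [[0.817, -0.037, 0.575], [-0.016, -0.999, -0.041], [0.576, 0.024, -0.817]]
force: [9.5, 2.2, 3.1]
opening: 0.005
```

```bash
python3 -c "
from meas import *
meas('top12')
s=bot.read_state()
for x in(-50,-30,-10,-5,0,5,8): print(x,row(tw([x,-37.6,48]),Rtool(34)@FL,s))
"
```

```text
t 20.12 tester [-69.2 -37.3  50.6] F [9.4 2.9 3.1] op 0.005 tilt 35.2
green [336.8 259.4] tester [ 73.2 -30.8] right end [343 262] [ 69.8 -41.8]
red [319.2 256.9] tester [74.6  0. ] right end [323 258] [73.3 -6.8]
[-19.4  46.4 131.8 163.9  33.5 -91.5]
-50 [0.071, 0.0044, 0.066, -0.0002, -0.0135, 0.0268]
-30 [0.1527, 0.0079, 0.1236, -0.0002, -0.0135, 0.0268]
-10 [0.2343, 0.0114, 0.1813, -0.0002, -0.0135, 0.0268]
-5 [0.2547, 0.0122, 0.1957, -0.0002, -0.0135, 0.0268]
0 [0.2751, 0.0131, 0.2101, -0.0002, -0.0135, 0.0268]
5 [0.2955, 0.014, 0.2246, -0.0002, -0.0135, 0.0268]
8 [0.3078, 0.0145, 0.2332, -0.0002, -0.0135, 0.0268]
```

Request:
carry_out([
  [0.01,0,0.02,0,-0.003,0.005],
  [0.025,0.002,0.033,0,-0.006,0.01],
  [0.04,0.003,0.045,0,-0.009,0.015],
  [0.055,0.004,0.056,0,-0.012,0.02],
  [0.071,0.0045,0.067,0,-0.0135,0.025],
  [0.087,0.005,0.078,0,-0.0135,0.027],
  [0.103,0.006,0.089,0,-0.0135,0.027],
  [0.12,0.0065,0.1,0,-0.0135,0.027],
  [0.136,0.007,0.112,0,-0.0135,0.027],
  [0.153,0.008,0.124,0,-0.0135,0.027],
  [0.17,0.0085,0.135,0,-0.0135,0.027],
  [0.186,0.009,0.147,0,-0.0135,0.027],
  [0.202,0.01,0.158,0,-0.0135,0.027],
])

```text
time_s: 21.8
position: [0.5617, -0.0184, 0.0501]
tcp_rot: [[0.822, -0.07, 0.565], [-0.058, -0.998, -0.04], [0.567, 0.0, -0.824]]
force: [2.0, -2.9, 7.7]
opening: 0.007
```

```bash
python3 -c "
from meas import *
meas('top13')
s=bot.read_state()
for x in(-10,-5,0,5,10,13): print(x,row(tw([x,-38,50]),Rtool(35)@FL,s))
"
```

```text
t 21.8 tester [-14.6 -37.5  50.1] F [ 2.2 -2.8  7.7] op 0.007 tilt 34.5
green [337.1 259.5] tester [ 73.1 -31.2] right end [343 262] [ 69.8 -41.8]
red [319.2 256.9] tester [74.6  0. ] right end [323 258] [73.3 -6.8]
[-17.1  44.6 123.2 160.6  22.7 -82.9]
-10 [0.0159, 0.0025, 0.0125, -0.0003, 0.0048, 0.0011]
-5 [0.0365, 0.0025, 0.0267, -0.0003, 0.0048, 0.0011]
0 [0.0571, 0.0025, 0.0409, -0.0003, 0.0048, 0.0011]
5 [0.0777, 0.0026, 0.055, -0.0003, 0.0048, 0.0011]
10 [0.0983, 0.0026, 0.0692, -0.0003, 0.0048, 0.0011]
13 [0.1106, 0.0026, 0.0777, -0.0003, 0.0048, 0.0011]
```

View pics/top13.png

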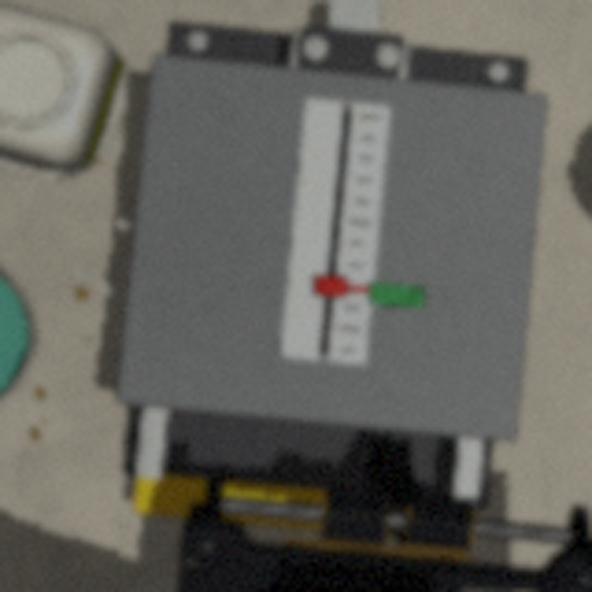

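Request:
carry_out([
  [0.012,0.002,0.004,0,0.004,0.001],
  [0.025,0.002,0.013,0,0.005,0.001],
  [0.038,0.002,0.022,0,0.005,0.001],
  [0.05,0.002,0.031,0,0.005,0.001],
  [0.062,0.002,0.04,0,0.005,0.001],
  [0.075,0.002,0.049,0,0.005,0.001],
  [0.088,0.002,0.057,0,0.005,0.001],
  [0.1,0.002,0.065,0,0.005,0.001],
  [0.108,0.002,0.071,0,0.005,0.001],
  [0.108,0.002,0.071,0,0.005,0.001],
])

```text
time_s: 23.1
position: [0.5871, -0.0207, 0.0502]
tcp_rot: [[0.818, -0.071, 0.57], [-0.059, -0.997, -0.041], [0.572, -0.0, -0.821]]
force: [-0.4, 0.4, -0.8]
opening: 0.011
```

```bash
python3 -c "
from meas import *
meas('top14')
s=bot.read_state()
th=36;z=np.array([np.sin(np.radians(th)),0,-np.cos(np.radians(th))])
for k in(20,50,90,120): print(k,row(tw(np.array([11,-38,51])-k*z),Rtool(th)@FL,s))
"
```

```text
t 23.1 tester [ 10.8 -37.9  50.2] F [-0.4  0.4 -0.8] op 0.011 tilt 34.9
green [336.9 259.4] tester [ 73.2 -30.9] right end [343 262] [ 69.8 -41.8]
red [319.2 256.9] tester [74.6  0. ] right end [323 258] [73.3 -6.8]
[-16.4  44.6 119.7 158.8  19.7 -80.1]
20 [0.0007, 0.0006, -0.1026, -0.0003, 0.0125, -0.0001]
50 [-0.0022, 0.0005, -0.2525, -0.0003, 0.0125, -0.0001]
90 [-0.0062, 0.0005, -0.4525, -0.0003, 0.0125, -0.0001]
120 [-0.0091, 0.0004, -0.6025, -0.0003, 0.0125, -0.0001]
```

View pics/top14.png

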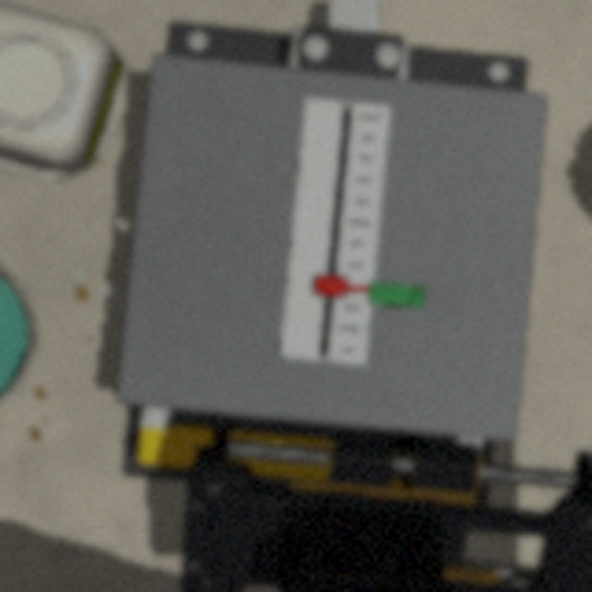

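Request:
carry_out([
  [0.012,0,0.008,0,0,0],
  [0.012,0,0,0,0.004,0],
  [0.012,0,-0.05,0,0.008,0],
  [0.011,0,-0.1,0,0.012,0],
  [0.01,0,-0.15,0,0.012,0],
  [0.008,0,-0.2,0,0.012,0],
  [0.006,0,-0.27,0,0.012,0],
  [0.002,0,-0.35,0,0.012,0],
  [0,0,-0.45,0,0.012,0],
  [-0.005,0,-0.55,0,0.012,0],
  [-0.01,0,-0.65,0,0.012,0],
  [-0.01,0,-0.65,0,0.012,0],
])

```text
time_s: 24.65
position: [0.5104, -0.0151, 0.1571]
tcp_rot: [[0.807, -0.071, 0.587], [-0.057, -0.997, -0.042], [0.588, 0.0, -0.809]]
force: [0.7, -0.2, 0.4]
opening: 0.006
```

```bash
python3 -c "
from meas import *
meas('top15')
im=bot.capture('scene');cv2.imwrite('pics/scene15.png',im)
t=bot.capture('top');
for c in blobs(t,(18,120,80),(35,255,255),(240,170,400,330)):
    r=cv2.minAreaRect(c);print(r[0],wt(onz('top',[r[0]],.045)[0]).round(1),len(c))
s=bot.read_state();print(s['qvel'].round(1),s['joint_positions'].round(1))
"
```

```text
t 24.65 tester [-66.  -37.9 157.1] F [ 0.7 -0.1  0.4] op 0.006 tilt 36.0
green [336.9 259.3] tester [ 73.3 -30.9] right end [343 262] [ 69.8 -41.8]
red [319.2 256.9] tester [74.5 -0. ] right end [323 258] [73.3 -6.8]
[-19.4  27.9 129.  142.8  14.9 -66.3]
(313.39691162109375, 303.5997009277344) [-9.3  0.7 45. ] 198
[ 0.   0.8 -0.3 -0.1 -0.   0.3] [-19.4  28.1 128.8 142.9  14.9 -66.3]
```

View pics/top15.png

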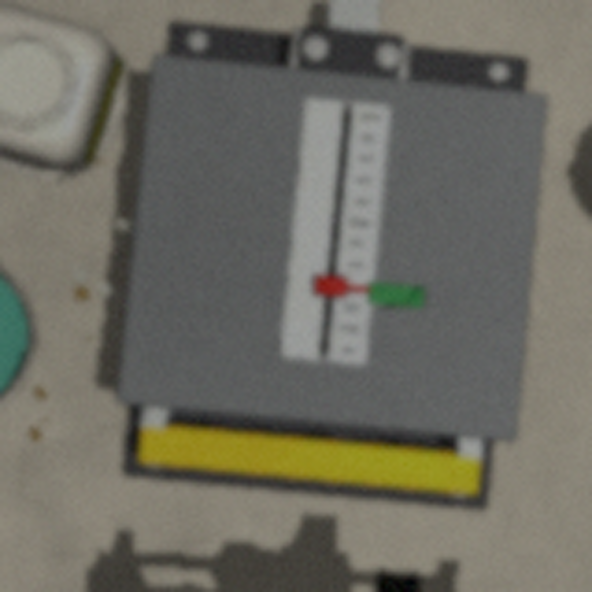

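View pics/scene15.png

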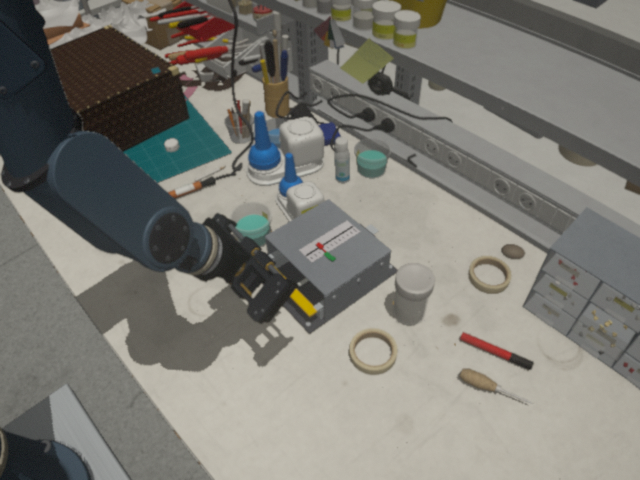

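Top view: the rail centre is at (313.4, 303.6), against (313.5, 303.8) at the start, so the slide is home. The red tip at about (323, 258) lines up with the green band at (337, 259). The hand is clear, and the bystanders are where they were.

```bash
python3 -c "
from rig import bot
print(bot.hand_in())"
```

```text
the job is handed in; nothing more can be done
None
```

I gave the strap its proof pull and handed the job in at about 25 s; no verdict was reported.

**What I did**
- I entered the window under the hood at y ≈ -46 mm with closed fingers tilted 36°. Sweeping left, I met the catch with the fingers at y ≈ -24 to -17 mm and pushed it about 24 mm aside, at roughly 11 N.
- I drew the slide out about 80 mm and moved the fingers right, clear of the catch, on the way. I held for about 1.3 s, then eased the slide home at about 30 mm/s and withdrew.

**Last checks**
- **Slide:** the rail's pixel position matches the start picture to within 0.3 px, so it is home.
- **Pointer:** the pointer block's centre read tester x = 74.5 mm and its right-hand end 73.3 mm, against the band's middle at 73.2 mm. That is within about 1.4 mm, where 5 mm is allowed.
- **Forces:** every reading I took was under about 18 N, and the hand was free at the end at about 0.8 N. I only read the force between moves, so a short peak would not show.
- **Bystanders:** by eye in the last picture they stand where they did. I did not measure them again.

**What went wrong or disagreed**
- The first approach ran into a wrist singularity with joint 4 at its limit. I backed off, turned the wrist over and came in again.
- During the pull the fingers rode up about 6 mm on the rail edge, and I pushed them back down.
- During the hold the slide gave back about 3 mm, while the pointer stayed in the band.

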